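# True up a caddy corner with a try square

### The arm

A 6-joint arm with a two-finger parallel gripper is mounted at the origin on the work surface. World frame = base frame: x ahead of the robot, y to its left, z up, the work surface at z = 0. Lengths are in mm, angles in degrees, forces in N, time in s.
With the tool pointing down it reaches from about 350 to 850 mm from the base axis. Payload 8.1 kg.
Tool frame: the origin (TCP) lies at the very end of the fingers, on their centre line; the grasp point (between the pads) lies 19 mm behind it; z points along the fingers, y is the line along which they close (so a half turn about z gives the same grasp; the last joint's range is limited). The gripper opens to 85 mm and grips with 20 to 120 N. Pads are 22 mm wide; open, the fingers measure 114 mm over their backs; the gripper's body (76 mm by 85 mm) begins 54 mm behind the grasp point. The pads swing forward as they close: fully open they stand 13 mm farther back than shut.
Start: joints at [-80.237, 7.471, 85.268, -0, 87.261, -4.893], TCP at [151.832, -580.476, 231.292] pointing down, gripper open.
Joint ranges: [-169.43, 169.43], [-51.17, 129.36], [1.28, 143.12], [-76.62, 256.62], [0, 156.53], [-152.29, 152.29]. Speed limits (degrees/s): [136.94, 136.94, 159.86, 180, 180, 180].

### API

Orientations are given as [roll, pitch, yaw] about the fixed x, y, z axes, in that order (R = Rz(yaw) Ry(pitch) Rx(roll)).
In Python, from bench import sense, eyes, job, models gives the robot as it stands. The module is installed in compiled form; this text tells all that it offers.
- The arm moves only by the tool apply_moves, never from a script. Its argument "rows" is a list of rows, each a list of 6 numbers: the shift along the tool's x, y, z in mm, then the turn, a rotation vector about the tool's x, y, z in rad. In form: [[dx, dy, dz, rx, ry, rz], ...]. A call has exactly 5 rows; each row shifts and turns the commanded pose from where the row before left it, along the tool's axes as they then stand; what a row does not reach is not made up. A row lasts 1/8 s, in which the tool goes at most 62.5 mm and 10.7 degrees, less where a joint would pass 70% of its speed; a pose out of reach is approached as far as the arm can. A call is refused whole if a number of a shift passes 62.5 or a number of a turn 0.188, either way. A call with a gripper value outside its range is refused whole. "fingers" is the finger opening in mm, from 0 to 85.4, set as the call begins (left out, the last holds). The fingers move at their own pace and stop on an object; "grip_force" is the grip in N (left out, the last holds). Time passes only in rows, so rows that do not move let the fingers close, or fill a call up. It gives the time, the measured TCP pose, the force, the opening and the grip force at its end, in the units of the state.
- sense(): the state, without advancing time (a new reading comes with each control period).
- eyes.snapshot(name): name is "side" or "top" or "wrist"; returns (picture, depth): 480x640x3 uint8, red, green, blue; 480x640 float32, mm along the optical axis (not along the pixel's ray), 0 where there is no reading.
- eyes.get_calibration(name): a dict with "intrinsics" (3x3 intrinsics, pixels), "R" (3x3) and "t" (3): a world point X has camera coordinates R X + t; the wrist camera has in their place "mount" (4x4, takes a point from camera to tool coordinates, whose origin is the TCP and whose axes are the flange's). Camera axes: x right, y down, z forward; pixel columns grow to the right and rows downward; lengths in mm; the calibration is good to about 2 mm. A picture is of the moment at which its call begins: read the wrist's pose just before it. get_calibration takes no time and is no camera call.
- job.hand_in(): hands the job in; it is judged then, once.
Trained networks look in the newest picture that a camera, given by its name, has taken for a name from the list of things; names that differ only in an ending like _2 or _b are one class to them, and where a whole thing is asked for, a point or a joint stands for the part that bears it (a point fixed in the world has none). Each returns a list of dicts, best first, with "confidence" (0 to 1); they miss things now and then, are a little off and sometimes report something else, mostly with a low value. They report only what shows in the picture. A call takes as long as a camera call.
- models.boxes_of(name, camera): "xyz" ([x, y, z] in mm, in world coordinates, good to about 4 mm: the middle of the surface that is visible of it).
- models.cut_out(name, camera): "pixels" (480x640 bool, what is visible of it).
- models.place_of(name, camera): "xyz" ([x, y, z] in mm, in world coordinates, good to about 4 mm: a listed point, or the origin of a listed thing).
The state is a dict: "time": time; "joint_pos": joint angles; "qd": joint speeds; "joint_efforts": joint torques, N m; "tool_pos": TCP position; "tcp_rot": TCP orientation; "ft_force": force on the tool from outside, world axes, zero at the start; "wrist_torque": the same for the moment, N m; "finger_gap": finger opening in mm; "grip_force": force on a finger pad.
Only numpy, scipy, OpenCV 4.12 (cv2) and the standard library are available. Lean on these libraries where they do the work, as an engineer would, in place of code of your own. Each camera call takes 0.05 s, during which the arm holds its last target. There are 200 camera calls.

### The job

On the fly-tying bench, the side board of the little wooden tool caddy leans in over its base board on stiff dowel pins. Take the try square from the grey mat, stand it on the base board and, keeping its stock pressed down, push its heel and blade gently outwards against the side board until the corner is square and both faces sit against the square without a gap; hold it there for a second, firmly but gently, with some 5 to 10 N on each face. Then stand the square back on the mat; push the side board with the square only, and do not disturb the other things on the bench.

Things in the scene. Friction and masses are not known exactly. Their poses are not given: they have to be found in the camera images.
- square: Try square standing on its stock: dark wood stock 110 long (x), 22 wide (y), 28 high; at its +x end a steel blade 24 (x) x 5 (y), top 78 above the sole. 0.11 to 0.18 kg, centre of mass about 12 ahead (+x) of the middle. Origin: centre of the sole; z up, x towards the blade. Stock end and outer blade edge share one plane, x = 55, square to the sole. Grip the stock across y, clear of the blade.
- heel (a point): Outer corner of the square: foot of the stock end below the blade, at x = 55, y = 0, z = 0 of the square.
- base_board: The caddy's plywood base board, held to the bench on cork packing (gives about 0.025 per N pressed down, else fixed), level, 190 (x) x 150 (y). Origin on its centre line, 8 below its top, 4 to 11 above the bench (packing differs). x points to the side board, z up. Clamp screws at x = -83, y = +-63, top at z = 34; lugs 18 (x) x 12 (y) at x = 74.5, y = +-63, top at z = 26, hold the board's pins.
- corner (a point): Fixed point on the base board's top at x = 70, y = 0 of the base board: where the side board's inner face meets the base board when the board is upright. Axes as the base board. The stock drags as it slides on the base board (friction 0.5 to 0.7 of the press), so a push felt at the wrist includes this drag.
- side_board: Wooden board 110 wide (y), 9 thick (x), top edge 70 above the base board's top when upright. Origin on its pivot pins: mid thickness, 5.5 above the base's top, at x = 74.5 of the base. z up along the board, x outwards. Turns about y, stays where left; starts leaning in (to the base's -x) by 3 to 8 degrees; about 2 N at the top edge moves it either way, no stop at upright.
- mat: Grey work mat fixed on the bench, 240 (x) x 170 (y) x 3 thick; origin at the centre of its underside.
- mat_spool: Bystander: wooden spool, 26 across, 30 tall, on a corner of the mat; origin under its centre.
- vial: Bystander: small glass vial, 22 across, 38 tall, on the opposite corner of the mat; origin under its centre.
- jar: Bystander: glass jar with black lid, 40 across, 55 tall; origin under its centre.
- tape_roll: Bystander: roll of cork tape lying flat, 56 across, 30 tall; origin under its centre.
- spool: Bystander: brass spool, 40 across, 35 tall; origin under its centre.

How it is judged:
By the outcome, as a careful person would: the job done as asked, in the order asked, and still so for the second after the job is handed in, with the robot touching nothing.
It also fails if it takes over 66 s, if anything falls off the work surface, if the arm or the gripper's body presses on something with over 40 N, if the wrist force passes 120 N, or if a joint passes its speed limit or range.

## Working session

There is one attempt and no reset: what is moved stays moved. The work goes in short steps, Python scripts to look and compute and a tool call to move; the robot and the scene stay as the last step left them, time stands still between calls to the robot, and variables do not carry over. Pictures are saved under pics/ and viewed, at most 10 in all, crops included, and the job is handed in when it is done.

Besides the shell and the picture viewer there is one more tool, called after "Call:" by a JSON object that holds its "name" and its "arguments". apply_moves: Moves the arm, as the interface text tells. Its arguments: {"type":"object","properties":{"rows":{"type":"array"},"fingers":{"type":"number"},"grip_force":{"type":"number"}},"required":["rows"]}

```bash
mkdir -p pics
cat > h.py <<'E'
import numpy as np, cv2
from bench import sense, eyes, job, models
from scipy.spatial.transform import Rotation as Ro
def tcp():
    s=sense(); R=Ro.from_euler('xyz',s['tcp_rot'],degrees=True).as_matrix(); return R,np.array(s['tool_pos'])
def cloud(name):
    R,p=tcp(); im,d=eyes.snapshot(name); c=eyes.get_calibration(name); K=np.array(c['intrinsics'])
    v,u=np.mgrid[:480,:640]; P=np.stack([(u-K[0,2])/K[0,0]*d,(v-K[1,2])/K[1,1]*d,d],-1)
    if 'mount' in c:
        M=np.array(c['mount']); P=(P@M[:3,:3].T+M[:3,3])@R.T+p
    else: P=(P-np.array(c['t']))@np.array(c['R'])
    P[d<=0]=np.nan
    return im,P
def save(im,n): cv2.imwrite(f'pics/{n}.png',im[...,::-1])
E
python3 - <<'E'
from h import *
np.set_printoptions(precision=1,suppress=True)
print(sense())
for cam in('top','side'):
    im,P=cloud(cam); save(im,cam+'0')
    for n in('square','heel','base_board','corner','side_board','mat','mat_spool','vial','jar','tape_roll','spool'):
        r=models.place_of(n,cam)
        print(cam,n,[(np.array(x['xyz']),round(x['confidence'],2)) for x in r[:2]])
E
```

```text
{'time': 0.0, 'joint_pos': array([-80.2,   7.5,  85.3,  -0. ,  87.3,  -4.9]), 'qd': array([-0.1, -0.1, -0. ,  0. ,  0. ,  0.1]), 'joint_efforts': array([  0. , -56.9, -50.1,  -0. ,   0. ,  -0. ]), 'tool_pos': array([ 151.7, -579.9,  230.2]), 'tcp_rot': array([-179.9,   -0. ,   14.7]), 'ft_force': array([ 0.6, -0.5,  0.4]), 'wrist_torque': array([ 0. , -0.1, -0. ]), 'grip_force': 0.0, 'finger_gap': 85.36280786612922}
top square [(array([485.6, 281.5,   4.6]), 0.96)]
top heel [(array([544.1, 284.4,   2.9]), 0.68), (array([ 555.3, -246.7,   23.3]), 0.3)]
top base_board [(array([ 478.4, -258.9,    5.5]), 0.63), (array([541.9, 285.8,   3.2]), 0.55)]
top corner [(array([ 548.2, -242.7,   16.8]), 0.82), (array([ 479.2, -254.8,    9.8]), 0.38)]
top side_board [(array([ 551.3, -244.6,   20.6]), 0.88)]
top mat [(array([475.1, 271.7,   1.3]), 0.64), (array([703.6,   2.4,  -3. ]), 0.64)]
top mat_spool [(array([557.2, 365.6,   4.8]), 0.53)]
top vial [(array([400. , 185.3,   1.4]), 0.57)]
top jar [(array([613.4,  12.3,   2.7]), 0.76)]
top tape_roll [(array([471.8,   1.8,   0.8]), 0.81)]
top spool [(array([702.4,   2.8,  -2.7]), 0.68)]
side square [(array([486.8, 282.1,   0.4]), 0.72)]
side heel [(array([535.7, 280.7,   7.9]), 0.76), (array([ 484.7, -258.7,    6.8]), 0.3)]
side base_board [(array([ 483.5, -255.8,    8. ]), 0.79), (array([538. , 281. ,   5.6]), 0.22)]
side corner [(array([ 553.2, -243.6,   14.5]), 0.76)]
side side_board [(array([ 551.9, -238. ,   20.7]), 0.87)]
side mat [(array([707.3,  -2.5,   1.5]), 0.52), (array([612. ,  19. ,   1.5]), 0.39)]
side mat_spool [(array([562.5, 363.7,   3.4]), 0.89)]
side vial [(array([396.7, 186.8,   3. ]), 0.65), (array([ 556.6, -241.8,   23.7]), 0.59)]
side jar [(array([611.8,  17.2,   0.2]), 0.67)]
side tape_roll [(array([471.3,   2.2,   0.3]), 0.74)]
side spool [(array([704.8,  -5.8,   3.8]), 0.69), (array([475.2, 275.1,   2.9]), 0.29)]
```

Run:
```python
import cv2,numpy as np
a=cv2.imread('pics/top0.png');b=cv2.imread('pics/side0.png')
cv2.imwrite('pics/both.png',cv2.resize(np.vstack([a,b]),(450,600)) if 0 else cv2.resize(np.hstack([a,b]),(800,300)))
```

```text
(no output)
```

View pics/both.png

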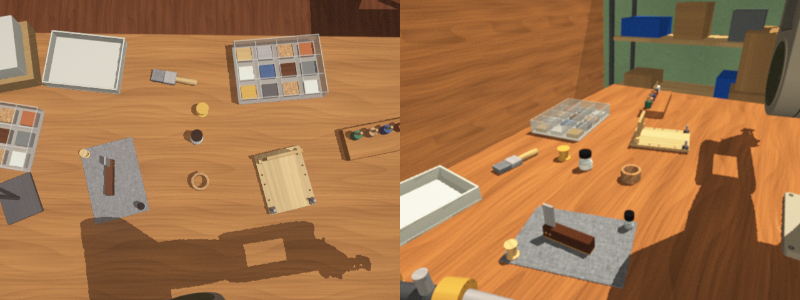

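```bash
cat > ml.py <<'E'
from h import *
np.set_printoptions(precision=2,suppress=True)
im,P=cloud('top')
def rect(pts):
    r=cv2.minAreaRect(pts[:,:2].astype(np.float32)); return r
for n in('square','base_board','side_board','mat'):
    r=models.cut_out(n,'top')
    m=r[0]['pixels']; pts=P[m]; pts=pts[~np.isnan(pts[:,0])]
    z=pts[:,2]; print(n,r[0]['confidence'],m.sum(),np.percentile(z,[2,10,25,50,75,90,98]),rect(pts))
    np.save(n+'.npy',pts)
E
python3 ml.py
```

```text
square 0.78 869 [ 5.79 17.44 28.78 31.14 33.23 46.77 79.87] ((482.9488220214844, 283.6687927246094), (109.50402069091797, 23.541345596313477), 1.3680983781814575)
base_board 0.74 7675 [ 3.08 12.7  14.09 15.49 17.07 19.39 85.01] ((481.63177490234375, -262.46319580078125), (198.42869567871094, 162.3763885498047), 12.34844970703125)
side_board 0.86 270 [42.71 72.73 83.25 84.82 86.1  87.35 88.23] ((548.1992797851562, -241.2525634765625), (10.471414566040039, 109.65516662597656), 13.887961387634277)
mat 0.55 9142 [-0.71  0.82  1.97  3.26  4.56  5.74  7.11] ((477.9604187011719, 275.18048095703125), (240.6342315673828, 170.10218811035156), 14.995656967163086)
```

The top view (left) shows the mat with the square at about (108,177), blade on the far side, and the spool and vial on the mat's corners. The caddy base is at about (285,180). The networks agree with this. Next I'll work out the wrist camera mount and the approach.

```bash
cat >> h.py <<'E'
def go(target,yaw=None,euler=None):
    "total shift in tool axes (present pose) and turn vector to reach a tool-down pose"
    R,p=tcp(); T=Ro.from_euler('xyz',euler if euler is not None else [180,0,yaw],degrees=True).as_matrix()
    d=R.T@(np.array(target)-p); w=Ro.from_matrix(R.T@T).as_rotvec()
    print('now',p.round(1),Ro.from_matrix(R).as_euler('xyz',degrees=True).round(2),'shift',d.round(2),'turn',w.round(4))
    return d,w
E
python3 - <<'E'
from h import *
np.set_printoptions(precision=2,suppress=True)
c=eyes.get_calibration('wrist'); print(c)
go([430,-270,330],13)
b=np.load('base_board.npy'); m=(b[:,2]>5)&(b[:,2]<22); print(b[m].mean(0),cv2.minAreaRect(b[m][:,:2].astype(np.float32)))
# square stock direction
q=np.load('square.npy'); 
for lo,hi in((26,36),(60,90)):
    s=q[(q[:,2]>lo)&(q[:,2]<hi)]; print(len(s),s.mean(0),cv2.minAreaRect(s[:,:2].astype(np.float32)))
E
```

```text
{'intrinsics': array([[364.41,   0.  , 327.54],
       [  0.  , 364.41, 241.63],
       [  0.  ,   0.  ,   1.  ]]), 'mount': array([[  -0.  ,   -0.95,   -0.3 ,   78.64],
       [   1.  ,   -0.  ,    0.  ,   -0.59],
       [  -0.  ,   -0.3 ,    0.95, -142.77],
       [   0.  ,    0.  ,    0.  ,    1.  ]])}
now [ 151.8 -580.5  231.3] [180.    -0.    14.66] shift [ 347.67 -229.99  -98.67] turn [ 0.   -0.    0.03]
[ 474.76 -258.48   15.39] ((479.75225830078125, -261.455810546875), (191.90550231933594, 156.57623291015625), 13.721628189086914)
611 [477.78 282.26  31.25] ((482.8794860839844, 283.80352783203125), (109.5640869140625, 22.947092056274414), 1.8818578720092773)
64 [524.82 284.19  74.07] ((525.0301513671875, 284.9908447265625), (5.129288673400879, 22.425975799560547), 89.10072326660156)
```

Call:
{"name": "apply_moves", "arguments": {"rows": [[43, -22.5, 0, 0, 0, 0], [43, -22.5, 0, 0, 0, 0], [43, -22.5, 0, 0, 0, 0], [43, -22.5, 0, 0, 0, 0], [43, -22.5, 0, 0, 0, 0]]}}

```text
time: 2.08
tool_pos: [332.4, -416.1, 231.5]
tcp_rot: [180.0, -0.0, 14.7]
ft_force: [-0.1, -1.4, -0.2]
finger_gap: 85.3
grip_force: 0.0
```

Call:
{"name": "apply_moves", "arguments": {"rows": [[54, -28, 0, 0, 0, 0], [54, -28, 0, 0, 0, 0], [54, -28, 0, 0, 0, 0], [52, -27, 0, 0, 0, 0], [0, 0, 0, 0, 0, 0]]}}

```text
time: 2.7
tool_pos: [512.8, -252.3, 231.2]
tcp_rot: [-180.0, -0.0, 15.0]
ft_force: [-0.3, -1.3, -0.6]
finger_gap: 85.5
grip_force: 0.0
```

```bash
cat > base.py <<'E'
from h import *
np.set_printoptions(precision=2,suppress=True)
print(tcp()[1],sense()['qd'].round(1),sense()['time'])
im,P=cloud('wrist'); save(im,'wbase')
np.save('wbase.npy',P)
for n in('corner','base_board','side_board'):
    print(n,[(np.array(x['xyz']),round(x['confidence'],2)) for x in models.place_of(n,'wrist')[:2]])
for n in('base_board','side_board'):
    r=models.cut_out(n,'wrist'); m=r[0]['pixels']; np.save(n+'_m.npy',m); pts=P[m]; pts=pts[~np.isnan(pts[:,0])]
    print(n,len(pts),np.percentile(pts[:,2],[2,10,50,90,98]))
    if n=='base_board':
        t=pts[(abs(pts[:,2]-np.median(pts[:,2]))<4)]; print(cv2.minAreaRect(t[:,:2].astype(np.float32)),t.mean(0),t[:,2].std())
    else:
        t=pts[pts[:,2]>np.percentile(pts[:,2],95)-4]; print(cv2.minAreaRect(t[:,:2].astype(np.float32)),t.mean(0))
E
python3 base.py
```

```text
[ 512.8  -252.34  231.18] [-4.  -1.1  1.3 -1.9  0.3 -2.7] 2.7
corner [(array([ 546.5, -245.6,   11.7]), 0.86)]
base_board [(array([ 481.9, -261.5,    9. ]), 0.78)]
side_board []
base_board 25885 [13.32 13.96 15.04 53.32 85.  ]
((481.4801330566406, -258.68048095703125), (190.0622100830078, 150.30718994140625), 13.729325294494629) [ 480.75 -258.79   14.85] 0.7655900879168469
side_board 3261 [26.32 37.87 82.51 85.27 85.94]
((548.9479370117188, -241.91322326660156), (9.547172546386719, 109.58940124511719), 13.77177906036377) [ 549.11 -241.55   84.56]
```

View pics/wbase.png

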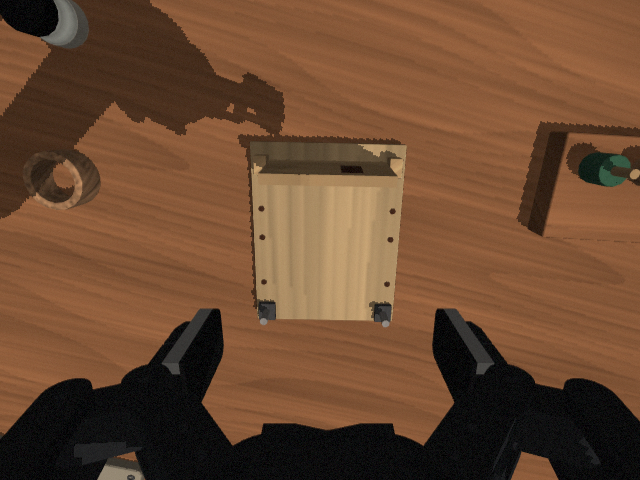

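The wrist view shows the base board at rows 143–320 and columns 250–405. The side board's top edge is at about row 178, the lugs are at (262,160) and (395,160), and the screws are at (266,312) and (382,314). The fitted outline is 190 x 150, which matches the sizes given. I'll check the lugs and screws for the origin, then move to the square.

Run:
```python
from h import *
np.set_printoptions(precision=1,suppress=True)
P=np.load('wbase.npy'); q=P.reshape(-1,3); q=q[~np.isnan(q[:,0])]
a=np.radians(13.73); c=np.array([481.5,-258.7]); B=np.c_[(q[:,:2]-c)@np.array([[np.cos(a),-np.sin(a)],[np.sin(a),np.cos(a)]]),q[:,2]]
B=B[(abs(B[:,0])<105)&(abs(B[:,1])<85)]
def show(n,m):
    s=B[m]; print(n,len(s),np.percentile(s,[2,50,98],axis=0) if len(s) else '')
for y in(-63,63):
    show('screw',(B[:,2]>25)&(B[:,0]<-60)&(abs(B[:,1]-y)<20))
    show('lug',(abs(B[:,2]-33)<3)&(B[:,0]>50)&(abs(B[:,1]-y)<12))
show('sb top',(B[:,2]>81)&(B[:,0]>40)&(B[:,2]<90))
show('top',abs(B[:,2]-15)<3)
for lo in range(30,84,10): show(f'face{lo}',(B[:,2]>lo)&(B[:,2]<lo+6)&(B[:,0]>50)&(abs(B[:,1])<45))
go([505,283,231],1.5)
```

```text
screw 99 [[-86.2 -66.1  26.1]
 [-80.6 -62.6  38.6]
 [-78.6 -59.   42. ]]
lug 204 [[ 67.  -68.6  30.9]
 [ 77.  -63.7  32.8]
 [ 83.4 -56.8  34.1]]
screw 102 [[-86.6  59.1  25.2]
 [-80.5  62.3  38.3]
 [-78.7  66.1  41.8]]
lug 215 [[66.9 53.3 30.7]
 [77.1 63.9 32.7]
 [83.3 68.8 34.2]]
sb top 1715 [[ 65.1 -52.7  81.7]
 [ 69.8   0.4  84.6]
 [ 74.1  53.2  86.1]]
top 21378 [[-89.3 -72.2  13.3]
 [ -1.    0.1  14.8]
 [ 92.6  72.3  16.4]]
face30 107 [[ 77.6 -43.3  30.1]
 [ 78.   -0.4  33. ]
 [ 78.3  41.2  35.8]]
face40 123 [[ 76.8 -43.2  40.2]
 [ 77.2   1.4  43.1]
 [ 77.5  43.3  45.9]]
face50 140 [[ 76.1 -42.   50.1]
 [ 76.4   0.9  53.6]
 [ 76.9  43.4  55.8]]
face60 131 [[ 75.2 -42.   60.2]
 [ 75.6   3.8  63.1]
 [ 76.1  42.8  65.7]]
face70 174 [[ 74.4 -43.4  70.2]
 [ 74.8  -2.8  72.8]
 [ 75.4  42.6  75.8]]
face80 1381 [[ 65.1 -43.2  81. ]
 [ 69.8   0.3  84.6]
 [ 74.2  43.1  85.8]]
now [ 509.5 -256.8  231.3] [180.    0.   14.6] shift [ 131.2 -523.6    0.2] turn [0.  0.  0.2]
```

Call:
{"name": "apply_moves", "arguments": {"rows": [[14.6, -58.2, 0, 0, 0, 0], [14.6, -58.2, 0, 0, 0, 0], [14.6, -58.2, 0, 0, 0, 0], [14.6, -58.2, 0, 0, 0, 0], [14.6, -58.2, 0, 0, 0, 0]]}}

```text
time: 3.62
tool_pos: [507.1, 44.9, 231.7]
tcp_rot: [180.0, -0.1, 14.5]
ft_force: [1.3, 0.7, -0.5]
finger_gap: 85.6
grip_force: 0.0
```

Call:
{"name": "apply_moves", "arguments": {"rows": [[14.6, -58.2, 0, 0, 0, 0], [14.6, -58.2, 0, 0, 0, 0], [14.6, -58.2, 0, 0, 0, 0], [14.6, -58.2, 0, 0, 0, 0], [0, 0, 0, 0, 0, 0]]}}

```text
time: 4.25
tool_pos: [504.3, 287.1, 231.1]
tcp_rot: [-179.9, 0.0, 14.8]
ft_force: [-0.0, -0.7, -0.1]
finger_gap: 85.2
grip_force: 0.0
```

Call:
{"name": "apply_moves", "arguments": {"rows": [[0, 0, 0, 0, 0, 0.08], [0, 0, 0, 0, 0, 0.08], [0, 0, 0, 0, 0, 0.069], [0, 0, 0, 0, 0, 0], [0, 0, 0, 0, 0, 0]]}}

```text
time: 4.88
tool_pos: [505.3, 283.3, 231.4]
tcp_rot: [180.0, -0.0, 1.5]
ft_force: [-0.5, 0.3, -0.1]
finger_gap: 85.4
grip_force: 0.0
```

```bash
cat > sq.py <<'E'
from h import *
np.set_printoptions(precision=2,suppress=True)
print(tcp()[1],sense()['qd'].round(1),sense()['time'])
im,P=cloud('wrist'); save(im,'wsq')
r=models.cut_out('square','wrist'); m=r[0]['pixels']; print(r[0]['confidence'],m.sum())
pts=P[m]; pts=pts[~np.isnan(pts[:,0])]; print(np.percentile(pts[:,2],[2,10,25,50,75,90,98]))
q=P.reshape(-1,3); q=q[np.isfinite(q[:,0])]
near=(abs(q[:,0]-485)<75)&(abs(q[:,1]-283)<30)
for lo,hi in((25,40),(70,90)):
    for nm,s in(('mask',pts),('all',q[near])):
        t=s[(s[:,2]>lo)&(s[:,2]<hi)]; print(lo,nm,len(t),t.mean(0),cv2.minAreaRect(t[:,:2].astype(np.float32)))
g=q[(abs(q[:,0]-485)<75)&(abs(q[:,1]-320)<10)]; print('mat z',np.median(g[:,2]))
go([470,283,150],1.5)
E
python3 sq.py
```

```text
[505.27 283.32 231.42] [ 0.4  0.2 -0.1  0.  -0.   0.3] 4.875
0.65 2379
[28.93 30.12 30.66 31.16 31.81 32.89 81.6 ]
25 mask 2133 [484.96 284.57  31.07] ((485.08831787109375, 284.56781005859375), (109.9112777709961, 21.60635757446289), 2.0417559146881104)
25 all 2240 [484.89 284.35  31.07] ((485.07952880859375, 284.65496826171875), (109.91834259033203, 21.76784324645996), 1.948186993598938)
70 mask 189 [528.7  286.02  80.72] ((527.7373657226562, 285.9864196777344), (24.279125213623047, 4.155858039855957), 1.5957077741622925)
70 all 189 [528.7  286.02  80.72] ((527.7373657226562, 285.9864196777344), (24.279125213623047, 4.155858039855957), 1.5957077741622925)
mat z 283.7828479981195
now [505.1 283.8 231.4] [180.    -0.     1.55] shift [-35.11  -0.17  81.36] turn [ 0. -0.  0.]
```

View pics/wsq.png

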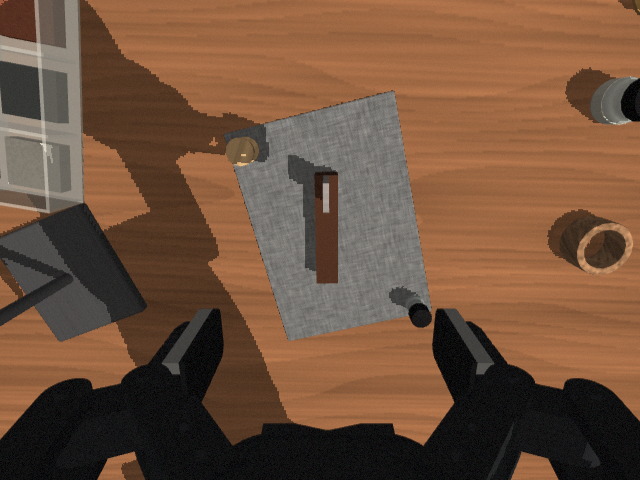

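The square stands at row 172–283, column 315–338, clear of the vial and spool. Its stock centre is (485.1, 284.6), yaw 2°, top at z = 31, as it must be on the mat. I'll grip it 12 mm behind the middle.

Call:
{"name": "apply_moves", "arguments": {"rows": [[-6.5, -0.2, 30, 0, 0, -0.002], [-6.5, -0.2, 30, 0, 0, -0.002], [-6.5, -0.3, 30, 0, 0, -0.002], [-6.5, -0.3, 30, 0, 0, -0.002], [-6, -0.3, 30, 0, 0, 0]]}}

```text
time: 5.6
tool_pos: [472.7, 284.5, 80.5]
tcp_rot: [-180.0, -0.0, 2.0]
ft_force: [-0.2, 0.3, -0.0]
finger_gap: 85.5
grip_force: 0.0
```

Call:
{"name": "apply_moves", "arguments": {"rows": [[0, 0, 22, 0, 0, 0], [0, 0, 20, 0, 0, 0], [0, 0, 18, 0, 0, 0], [0, 0, 15, 0, 0, 0], [0, 0, 0, 0, 0, 0]]}}

```text
time: 6.22
tool_pos: [471.9, 284.1, 4.8]
tcp_rot: [179.9, 0.1, 2.0]
ft_force: [-0.1, -0.2, 1.2]
finger_gap: 85.5
grip_force: 0.0
```

Call:
{"name": "apply_moves", "arguments": {"rows": [[0, 0, 0, 0, 0, 0], [0, 0, 0, 0, 0, 0], [0, 0, 0, 0, 0, 0], [0, 0, 0, 0, 0, 0], [0, 0, 0, 0, 0, 0]], "fingers": 10, "grip_force": 60}}

```text
time: 6.85
tool_pos: [473.5, 284.9, 7.1]
tcp_rot: [-180.0, -0.1, 2.0]
ft_force: [-0.5, 0.2, 4.9]
finger_gap: 20.9
grip_force: 60.5
```

Call:
{"name": "apply_moves", "arguments": {"rows": [[0, 0, 0, 0, 0, 0], [0, 0, 0, 0, 0, 0], [0, 0, 0, 0, 0, 0], [0, 0, 0, 0, 0, 0], [0, 0, 0, 0, 0, 0]]}}

```text
time: 7.48
tool_pos: [473.5, 284.9, 7.0]
tcp_rot: [-180.0, -0.1, 2.0]
ft_force: [-1.1, -0.7, 5.3]
finger_gap: 20.5
grip_force: 60.5
```

Call:
{"name": "apply_moves", "arguments": {"rows": [[0, 0, -12, 0, 0, 0], [0, 0, -22, 0, 0, 0], [0, 0, -24, 0, 0, 0], [0, 0, -24, 0, 0, 0], [0, 0, -18, 0, 0, 0]]}}

```text
time: 8.1
tool_pos: [473.0, 284.7, 107.7]
tcp_rot: [-180.0, -0.0, 2.0]
ft_force: [0.9, 0.2, -2.2]
finger_gap: 21.0
grip_force: 59.7
```

Call:
{"name": "apply_moves", "arguments": {"rows": [[0, 0, 0, 0, 0, 0], [-1, 20, 0, 0, 0, 0], [-1, 35, 0, 0, 0, 0], [-2, 45, 0, 0, 0, 0], [-2, 50, 0, 0, 0, 0]]}}

```text
time: 8.72
tool_pos: [470.7, 132.3, 104.8]
tcp_rot: [180.0, 0.1, 2.0]
ft_force: [1.4, -0.7, -0.6]
finger_gap: 21.0
grip_force: 59.7
```

Call:
{"name": "apply_moves", "arguments": {"rows": [[-2, 50, 0, 0, 0, 0], [-2, 50, 0, 0, 0, 0], [-2, 50, 0, 0, 0, 0], [-2, 50, 0, 0, 0, 0], [-2, 50, 0, 0, 0, 0]]}}

```text
time: 9.35
tool_pos: [469.0, -117.8, 104.9]
tcp_rot: [-180.0, 0.1, 2.0]
ft_force: [0.5, 0.8, -0.9]
finger_gap: 20.8
grip_force: 59.6
```

Call:
{"name": "apply_moves", "arguments": {"rows": [[-2, 50, 0, 0, 0, 0], [-2, 45, 0, 0, 0, -0.041], [3, 32, 0, 0, 0, -0.041], [2, 15, 0, 0, 0, -0.041], [0, 0, 0, 0, 0, -0.041]]}}

```text
time: 9.98
tool_pos: [477.5, -258.6, 104.6]
tcp_rot: [-179.9, 0.1, 11.3]
ft_force: [-0.4, 0.8, -1.4]
finger_gap: 20.9
grip_force: 59.7
```

Call:
{"name": "apply_moves", "arguments": {"rows": [[0, 0, 0, 0, 0, -0.041], [0, 0, 0, 0, 0, 0], [0, 0, 0, 0, 0, 0], [0, 0, 0, 0, 0, 0], [0, 0, 0, 0, 0, 0]]}}

```text
time: 10.6
tool_pos: [479.2, -257.1, 106.3]
tcp_rot: [180.0, 0.0, 13.7]
ft_force: [-0.9, -0.1, -0.4]
finger_gap: 21.2
grip_force: 59.7
```

Run:
```python
from h import *
np.set_printoptions(precision=2,suppress=True)
s=sense(); print(s['time'],s['ft_force'],s['wrist_torque'],s['finger_gap'])
im,P=cloud('wrist'); save(im,'whold'); R,p=tcp()
a=np.radians(13.73); u=np.array([np.cos(a),np.sin(a)]); v=np.array([-u[1],u[0]])
q=P.reshape(-1,3); q=q[np.isfinite(q[:,0])]
B=np.c_[(q[:,:2]-[481.5,-258.7])@np.c_[u,v],q[:,2]]
n=B[(abs(B[:,0])<110)&(abs(B[:,1])<90)]
def show(nm,s): print(nm,len(s),np.percentile(s,[2,50,98],axis=0).round(1) if len(s) else '')
for y in(-63,63): show('lug',n[(abs(n[:,2]-33)<3)&(n[:,0]>50)&(abs(n[:,1]-y)<12)])
show('sbtop',n[(abs(n[:,2]-85)<2.5)&(n[:,0]>50)])
t=n[abs(n[:,2]-15)<3]; show('base',t); print(cv2.minAreaRect(t[:,:2].astype(np.float32)))
T=(q-p)@R   # tool coords
t=T[(abs(T[:,1])<16)&(T[:,0]>15)&(T[:,0]<80)&(T[:,2]>-85)&(T[:,2]<8)]
for lo in range(-80,8,8):show(f'tool z{lo}',t[(t[:,2]>=lo)&(t[:,2]<lo+8)])
go([471.2,-261.2,60],13.73)
```

```text
10.6 [-0.87 -0.11 -0.39] [-0.    0.04 -0.01] 21.212060777757067
lug 320 [[ 75.3 -68.3  31.1]
 [ 79.6 -63.   32.8]
 [ 83.3 -56.5  34.3]]
lug 327 [[74.7 55.8 31.2]
 [79.6 63.3 32.7]
 [83.3 68.7 34.2]]
sbtop 5442 [[ 65.1 -52.6  83. ]
 [ 69.4   0.1  84.7]
 [ 74.   52.9  86.1]]
base 33293 [[-67.5 -72.5  13.5]
 [ 21.2 -11.   14.9]
 [ 93.4  72.7  16.3]]
((2.4812850952148438, -0.0015106201171875), (150.6571502685547, 184.4059295654297), 89.98225402832031)
tool z-80 4430 [[ 16.7 -15.2 -79.5]
 [ 48.9  -0.2 -74.1]
 [ 66.2  15.3 -72.4]]
tool z-72 1084 [[ 16.4 -15.7 -71.9]
 [ 17.6   1.1 -68.9]
 [ 66.6  15.7 -64.4]]
tool z-64 121 [[ 16.6  -7.8 -64. ]
 [ 66.5  -0.4 -60.5]
 [ 66.6  10.5 -56.2]]
tool z-56 87 [[ 66.3  -2.6 -55.5]
 [ 66.5  -0.1 -52. ]
 [ 66.6   2.1 -48.2]]
tool z-48 67 [[ 66.3  -2.5 -47.8]
 [ 66.5  -0.3 -44.2]
 [ 66.6   2.1 -40.3]]
tool z-40 56 [[ 66.3  -2.6 -39.9]
 [ 66.4  -0.3 -35.9]
 [ 66.6   2.1 -32.1]]
tool z-32 2911 [[ 15.9 -11.  -25.6]
 [ 43.1  -2.7 -24.4]
 [ 66.4  10.4 -24. ]]
tool z-24 3122 [[ 15.9 -11.1 -24. ]
 [ 45.5  -3.2 -23.6]
 [ 66.4  10.4 -19.6]]
tool z-16 125 [[ 66.3 -10.6 -15.2]
 [ 66.4  -0.3 -12.7]
 [ 66.6  10.1  -9.1]]
tool z-8 120 [[ 66.3 -10.8  -7.8]
 [ 66.4  -0.2  -4.7]
 [ 66.6  10.4  -1.3]]
tool z0 56 [[ 66.3 -10.6   0.5]
 [ 66.4  -0.    1.9]
 [ 66.5  10.3   3.1]]
now [ 479.3 -257.1  106.3] [180.    -0.    13.74] shift [-8.84  2.09 46.32] turn [ 0. -0.  0.]
```

View pics/whold.png

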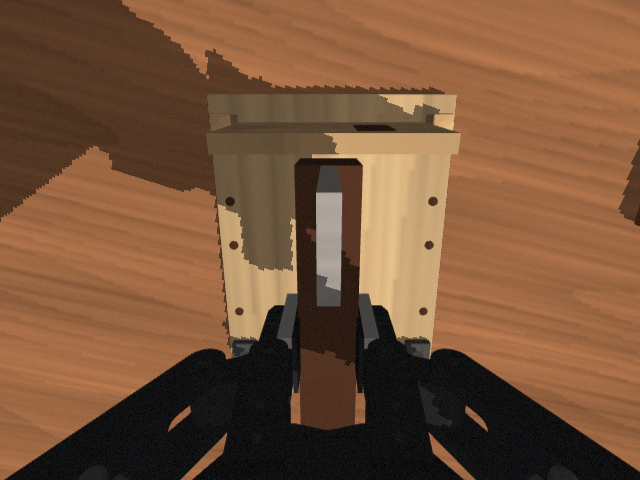

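The wrist view shows the square gripped straight, with its stock at columns 295–362 and its end at row 160, short of the side board's top edge at rows 132–154. The end plane is at tool x = 66.4 from sole to top, so it is upright. Next I lower it near the base board.

Call:
{"name": "apply_moves", "arguments": {"rows": [[-4, 1, 10, 0, 0, 0], [-4.8, 1.1, 20, 0, 0, 0], [0, 0, 20, 0, 0, 0], [0, 0, 18, 0, 0, 0], [0, 0, 13, 0, 0, 0]]}}

```text
time: 11.28
tool_pos: [470.6, -260.9, 23.8]
tcp_rot: [-179.9, 0.1, 13.7]
ft_force: [-0.4, -0.2, -1.3]
finger_gap: 20.7
grip_force: 59.7
```

Call:
{"name": "apply_moves", "arguments": {"rows": [[0, 0, 0, 0, 0, 0], [0, 0, 0, 0, 0, 0], [0, 0, 0, 0, 0, 0], [0, 0, 0, 0, 0, 0], [0, 0, 0, 0, 0, 0]]}}

```text
time: 11.9
tool_pos: [471.5, -261.4, 25.7]
tcp_rot: [180.0, -0.0, 13.7]
ft_force: [0.6, -0.7, -0.6]
finger_gap: 20.4
grip_force: 59.7
```

```bash
cat > f.py <<'E'
from h import *
np.set_printoptions(precision=2,suppress=True)
a=np.radians(13.73); u=np.array([np.cos(a),np.sin(a)]); v=np.array([-u[1],u[0]])
F=[];T=[];Z=[]
import sys
for i in range(int(sys.argv[1]) if len(sys.argv)>1 else 5):
    eyes.snapshot('top'); s=sense(); F.append(s['ft_force']);T.append(s['wrist_torque']);Z.append(s['tool_pos'])
F=np.array(F);p=np.mean(Z,0);f=F.mean(0);t=np.mean(T,0)
print(s['time'],'F base x,y,z',f[:2]@u,f[:2]@v,f[2],'sd',F.std(0),'T base y',t[:2]@v,'x',t[:2]@u,'tcp base',(p[:2]-[481.5,-258.7])@u,(p[:2]-[481.5,-258.7])@v,p[2],'rot',s['tcp_rot'])
E
python3 f.py
```

```text
12.15 F base x,y,z -0.3255707998832465 0.194901818926626 -1.057438468931212 sd [0.16 0.55 0.22] T base y 0.03727488933113152 x -0.020920984013525542 tcp base -10.5525177027736 -0.08610599148920166 25.395399977840086 rot [-180.      0.     13.74]
```

Call:
{"name": "apply_moves", "arguments": {"rows": [[0, 0, 3, 0, 0, 0], [0, 0, 2, 0, 0, 0], [0, 0, 0.5, 0, 0, 0], [0, 0, 0, 0, 0, 0], [0, 0, 0, 0, 0, 0]]}}

```text
time: 12.78
tool_pos: [471.3, -261.3, 19.8]
tcp_rot: [180.0, -0.0, 13.7]
ft_force: [-0.4, -0.2, -0.8]
finger_gap: 20.8
grip_force: 59.7
```

Call:
{"name": "apply_moves", "arguments": {"rows": [[0, 0, 0.3, 0, 0, 0], [0, 0, 0, 0, 0, 0], [0, 0, 0.3, 0, 0, 0], [0, 0, 0, 0, 0, 0], [0, 0, 0, 0, 0, 0]]}}

```text
time: 13.4
tool_pos: [471.2, -261.3, 19.2]
tcp_rot: [180.0, -0.0, 13.7]
ft_force: [-0.7, -0.1, -1.1]
finger_gap: 21.2
grip_force: 59.7
```

Call:
{"name": "apply_moves", "arguments": {"rows": [[0, 0, 0.3, 0, 0, 0], [0, 0, 0, 0, 0, 0], [0, 0, 0, 0, 0, 0], [0, 0, 0, 0, 0, 0], [0, 0, 0, 0, 0, 0]]}}

```text
time: 14.02
tool_pos: [471.2, -261.3, 18.9]
tcp_rot: [-180.0, -0.0, 13.7]
ft_force: [-0.6, -0.5, -2.6]
finger_gap: 20.8
grip_force: 59.7
```

```bash
python3 f.py
```

```text
14.275 F base x,y,z 0.22316912026591051 -0.03462464965935194 -0.9832631870465104 sd [0.31 0.36 0.25] T base y 0.030269610777836825 x -0.0229571979868448 tcp base -10.59154561007364 -0.050230223202480814 18.898643058378223 rot [-180.      0.     13.74]
```

Call:
{"name": "apply_moves", "arguments": {"rows": [[0, 0, 0.3, 0, 0, 0], [0, 0, 0, 0, 0, 0], [0, 0, 0, 0, 0, 0], [0, 0, 0, 0, 0, 0], [0, 0, 0, 0, 0, 0]]}}

```text
time: 14.9
tool_pos: [471.3, -261.3, 18.7]
tcp_rot: [180.0, -0.0, 13.7]
ft_force: [-1.6, 1.3, 2.5]
finger_gap: 20.5
grip_force: 60.1
```

Call:
{"name": "apply_moves", "arguments": {"rows": [[0, 0, 0.3, 0, 0, 0], [0, 0, 0, 0, 0, 0], [0, 0, 0, 0, 0, 0], [0, 0, 0, 0, 0, 0], [0, 0, 0, 0, 0, 0]]}}

```text
time: 15.52
tool_pos: [471.3, -261.3, 18.6]
tcp_rot: [180.0, 0.0, 13.7]
ft_force: [-2.9, 1.0, 6.1]
finger_gap: 21.2
grip_force: 60.7
```

```bash
python3 f.py 3
```

```text
15.675 F base x,y,z -2.957473743848642 2.5336474348333446 6.096988589483189 sd [0.23 0.39 0.36] T base y 0.43360341581916867 x 0.45185090134341716 tcp base -10.57862608575101 -0.0675622544889016 18.61679923278976 rot [-180.      0.     13.74]
```

Call:
{"name": "apply_moves", "arguments": {"rows": [[1.6, 0, 0, 0, 0, 0], [1.6, 0, 0, 0, 0, 0], [1.6, 0, 0, 0, 0, 0], [1.6, 0, 0, 0, 0, 0], [0, 0, 0, 0, 0, 0]]}}

```text
time: 16.3
tool_pos: [477.6, -260.3, 18.6]
tcp_rot: [179.9, -0.0, 13.7]
ft_force: [-2.5, -2.5, 4.9]
finger_gap: 20.8
grip_force: 60.5
```

```bash
python3 f.py 3
```

```text
16.45 F base x,y,z -3.384779824688633 -0.7415030545195216 5.241798122485764 sd [0.37 0.57 0.5 ] T base y 0.5540544941779741 x -0.08886215434949706 tcp base -4.185220022916378 -0.5850935463072691 18.65170790863858 rot [179.95  -0.01  13.74]
```

Call:
{"name": "apply_moves", "arguments": {"rows": [[1.2, 0, 0.1, 0, 0, 0], [1.2, 0, 0, 0, 0, 0], [1.2, 0, 0, 0, 0, 0], [1.2, 0, 0, 0, 0, 0], [0, 0, 0, 0, 0, 0]]}}

```text
time: 17.08
tool_pos: [481.7, -259.2, 18.6]
tcp_rot: [180.0, 0.0, 13.7]
ft_force: [-6.4, -2.3, 7.4]
finger_gap: 20.9
grip_force: 60.9
```

```bash
python3 f.py 3
```

```text
17.225 F base x,y,z -6.283763759988716 0.4665125266669079 7.851415074172073 sd [0.3  0.3  0.35] T base y 0.9576700535444781 x 0.019527204770151876 tcp base 0.11629187113820504 -0.4972697865938535 18.567508768915033 rot [179.97   0.04  13.73]
```

Call:
{"name": "apply_moves", "arguments": {"rows": [[0.7, 0, -0.1, 0, 0, 0], [0.7, 0, 0, 0, 0, 0], [0.7, 0, 0, 0, 0, 0], [0.5, 0, 0, 0, 0, 0], [0, 0, 0, 0, 0, 0]]}}

```text
time: 17.85
tool_pos: [484.2, -258.5, 18.6]
tcp_rot: [180.0, 0.0, 13.7]
ft_force: [-6.8, -2.1, 6.8]
finger_gap: 21.1
grip_force: 60.9
```

```bash
python3 f.py 3
```

```text
18.0 F base x,y,z -5.946912559721934 -0.14981880102480938 6.4759432385565665 sd [0.52 0.03 0.28] T base y 0.9414920275160543 x -0.021836236852540797 tcp base 2.682538009736896 -0.45551351973215065 18.58864898369362 rot [179.97   0.05  13.73]
```

Call:
{"name": "apply_moves", "arguments": {"rows": [[0.25, 0, 0, 0, 0, 0], [0.25, 0, 0, 0, 0, 0], [0.2, 0, 0, 0, 0, 0], [0, 0, 0, 0, 0, 0], [0, 0, 0, 0, 0, 0]]}}

```text
time: 18.62
tool_pos: [484.8, -258.4, 18.6]
tcp_rot: [180.0, 0.1, 13.7]
ft_force: [-7.1, -1.3, 7.5]
finger_gap: 21.0
grip_force: 60.9
```

```bash
python3 f.py 3
```

```text
18.775 F base x,y,z -6.824421893389223 0.06773266419069 7.112504214705321 sd [0.78 0.12 0.21] T base y 0.9892884528772977 x 0.0009914867370711738 tcp base 3.318530852905809 -0.4515114244056924 18.578963559522162 rot [179.98   0.05  13.73]
```

Call:
{"name": "apply_moves", "arguments": {"rows": [[0.2, 0, 0, 0, 0, 0], [0, 0, 0, 0, 0, 0], [0, 0, 0, 0, 0, 0], [0.2, 0, 0, 0, 0, 0], [0, 0, 0, 0, 0, 0]]}}

```text
time: 19.4
tool_pos: [484.9, -258.3, 18.5]
tcp_rot: [180.0, 0.1, 13.7]
ft_force: [-8.1, -2.1, 8.1]
finger_gap: 20.9
grip_force: 60.9
```

```bash
python3 f.py 3
```

```text
19.55 F base x,y,z -8.22109731348492 0.30911104411477924 8.372839964363882 sd [0.28 0.63 0.3 ] T base y 1.250728058133318 x -0.00482542080671731 tcp base 3.388305633425057 -0.4549265549761878 18.5558478842566 rot [179.98   0.09  13.73]
```

Call:
{"name": "apply_moves", "arguments": {"rows": [[0.15, 0, -0.1, 0, 0.0006, 0], [0.15, 0, -0.1, 0, 0.0006, 0], [0.1, 0, 0, 0, 0, 0], [0, 0, 0, 0, 0, 0], [0, 0, 0, 0, 0, 0]]}}

```text
time: 20.18
tool_pos: [484.9, -258.3, 18.6]
tcp_rot: [180.0, 0.1, 13.7]
ft_force: [-10.5, -3.1, 8.5]
finger_gap: 20.9
grip_force: 60.9
```

```bash
python3 f.py 3
```

```text
20.325 F base x,y,z -9.91943679134021 -0.6314331407423832 7.633231212773985 sd [0.6  0.47 0.14] T base y 1.4741624835873008 x -0.13954296447964906 tcp base 3.4203014743154747 -0.4376548411427301 18.5706945654373 rot [179.99   0.06  13.73]
```

Call:
{"name": "apply_moves", "arguments": {"rows": [[0.15, 0, -0.08, 0, 0.0004, 0], [0.15, 0, -0.08, 0, 0.0004, 0], [0.05, 0, 0, 0, 0, 0], [0, 0, 0, 0, 0, 0], [0, 0, 0, 0, 0, 0]]}}

```text
time: 20.95
tool_pos: [485.0, -258.3, 18.6]
tcp_rot: [180.0, 0.0, 13.7]
ft_force: [-10.8, -3.6, 7.2]
finger_gap: 20.8
grip_force: 60.9
```

```bash
python3 f.py 5
```

```text
21.2 F base x,y,z -10.79389498993327 -1.3819039714205357 7.258736173989074 sd [0.53 0.17 0.3 ] T base y 1.6310626843330933 x -0.190452011226482 tcp base 3.4444404362033905 -0.4390651345789334 18.585880249876435 rot [179.99   0.04  13.73]
```

Call:
{"name": "apply_moves", "arguments": {"rows": [[0.1, 0, -0.06, 0, 0.0003, 0], [0.1, 0, -0.04, 0, 0, 0], [0, 0, 0, 0, 0, 0], [0, 0, 0, 0, 0, 0], [0, 0, 0, 0, 0, 0]]}}

```text
time: 21.82
tool_pos: [485.0, -258.3, 18.6]
tcp_rot: [-180.0, 0.0, 13.7]
ft_force: [-10.6, -3.8, 7.7]
finger_gap: 20.9
grip_force: 60.9
```

```bash
python3 f.py 5
cat > face.py <<'E'
from f import *
im,P=cloud('wrist'); q=P.reshape(-1,3); q=q[np.isfinite(q[:,0])]
B=np.c_[(q[:,:2]-[481.5,-258.7])@np.c_[u,v],q[:,2]]
s=B[(B[:,0]>73)&(B[:,0]<84)&(abs(B[:,1])<48)&(B[:,2]>25)&(B[:,2]<82)]
k=np.polyfit(s[:,2],s[:,0],1); print(len(s),'outer face slope deg',np.degrees(k[0]),'x@20.5',np.polyval(k,20.4))
E
python3 face.py 2
```

```text
22.075 F base x,y,z -11.59822647754888 -1.0220355661147227 7.4669100809052456 sd [0.5  0.45 0.5 ] T base y 1.7568684255949933 x -0.22850392282381005 tcp base 3.4578714365385803 -0.4306279463734723 18.577504903931164 rot [180.     0.05  13.73]
22.175 F base x,y,z -12.243650130180015 -1.0991910451381859 7.527208094824781 sd [0.47 0.1  0.08] T base y 1.7647793388391402 x -0.24872948288361213 tcp base 3.4580436046781533 -0.426911130484337 18.58443905816953 rot [180.     0.05  13.73]
2538 outer face slope deg 0.004056270002527878 x@20.5 78.86703569028616
```

The side board's outer face now measures 0.00° from upright, with about 8 N down and 6–7 N on the board. I'll hold it there.

Call:
{"name": "apply_moves", "arguments": {"rows": [[0, 0, 0, 0, 0, 0], [0, 0, 0, 0, 0, 0], [0, 0, 0, 0, 0, 0], [0, 0, 0, 0, 0, 0], [0, 0, 0, 0, 0, 0]]}}

```text
time: 22.85
tool_pos: [485.0, -258.3, 18.6]
tcp_rot: [180.0, 0.0, 13.7]
ft_force: [-10.7, -4.1, 7.3]
finger_gap: 21.1
grip_force: 60.9
```

Call:
{"name": "apply_moves", "arguments": {"rows": [[0, 0, 0, 0, 0, 0], [0, 0, 0, 0, 0, 0], [0, 0, 0, 0, 0, 0], [0, 0, 0, 0, 0, 0], [0, 0, 0, 0, 0, 0]]}}

```text
time: 23.48
tool_pos: [485.0, -258.3, 18.6]
tcp_rot: [180.0, 0.0, 13.7]
ft_force: [-10.0, -4.3, 7.9]
finger_gap: 20.8
grip_force: 60.9
```

Call:
{"name": "apply_moves", "arguments": {"rows": [[0, 0, 0, 0, 0, 0], [0, 0, 0, 0, 0, 0], [0, 0, 0, 0, 0, 0], [0, 0, 0, 0, 0, 0], [0, 0, 0, 0, 0, 0]]}}

```text
time: 24.1
tool_pos: [485.0, -258.3, 18.6]
tcp_rot: [180.0, 0.0, 13.7]
ft_force: [-11.8, -3.8, 6.8]
finger_gap: 20.8
grip_force: 60.9
```

```bash
python3 face.py 3
```

```text
24.25 F base x,y,z -11.779277398752125 -1.4192875028625236 7.555031205184584 sd [0.18 0.17 0.23] T base y 1.772387488694097 x -0.25307689391220334 tcp base 3.464136088784891 -0.4423889866233338 18.587716219356874 rot [180.     0.05  13.73]
2541 outer face slope deg 0.0019164736197471814 x@20.5 78.86230430204415
```

Call:
{"name": "apply_moves", "arguments": {"rows": [[-0.8, 0, 0, 0, 0, 0], [-1, 0, 0, 0, 0, 0], [-1.5, 0, 0, 0, 0, 0], [-3, 0, -0.3, 0, 0, 0], [-5, 0, -0.5, 0, 0, 0]]}}

```text
time: 24.92
tool_pos: [475.2, -259.8, 19.1]
tcp_rot: [-180.0, -0.1, 13.8]
ft_force: [0.7, -1.0, -1.9]
finger_gap: 20.9
grip_force: 59.8
```

Call:
{"name": "apply_moves", "arguments": {"rows": [[-3, 0, -5, 0, 0, 0], [0, 0, -15, 0, 0, 0], [0, 0, -24, 0, 0, 0], [0, 0, -24, 0, 0, 0], [0, 0, -22, 0, 0, 0]]}}

```text
time: 25.55
tool_pos: [473.0, -261.2, 111.8]
tcp_rot: [179.9, -0.2, 13.7]
ft_force: [-0.6, -0.7, -0.7]
finger_gap: 21.2
grip_force: 59.8
```

Call:
{"name": "apply_moves", "arguments": {"rows": [[0, 0, 0, 0, 0, 0], [0, 0, 0, 0, 0, 0], [0, 0, 0, 0, 0, 0], [0, 0, 0, 0, 0, 0], [0, 0, 0, 0, 0, 0]]}}

```text
time: 26.18
tool_pos: [472.2, -260.8, 109.0]
tcp_rot: [-180.0, -0.1, 13.7]
ft_force: [-0.2, -0.1, -1.9]
finger_gap: 21.1
grip_force: 59.8
```

```bash
cat > hold.py <<'E'
from face import *
R,p=tcp(); T=(q-p)@R; t=T[(abs(T[:,1])<16)&(T[:,0]>60)&(T[:,0]<80)&(T[:,2]>-60)&(T[:,2]<8)]
print('blade plane slope deg',np.degrees(np.polyfit(t[:,2],t[:,0],1)[0]),np.median(t[:,0]),'sole z',np.percentile(t[:,2],99))
go([473.5,284.9,100],2)
E
python3 hold.py 2
```

```text
26.275 F base x,y,z -0.017100102948039837 -0.5470840645575543 -1.2753762204150756 sd [0.1  0.04 0.44] T base y 0.03872369521332454 x -0.007760558823523182 tcp base -9.358219196490827 0.10682057593165296 109.17850038329365 rot [-179.98   -0.12   13.74]Traceback (most recent call last):
  File "hold.py", line 1, in <module>
    from face import *
  File "face.py", line 5, in <module>
    k=np.polyfit(s[:,2],s[:,0],1); print(len(s),'outer face slope deg',np.degrees(k[0]),'x@20.5',np.polyval(k,20.4))
    raise TypeError("expected non-empty vector for x")
TypeError: expected non-empty vector for x
```

Run:
```python
from h import *
a=np.radians(13.73); u=np.array([np.cos(a),np.sin(a)]); v=np.array([-u[1],u[0]])
for cam in('wrist','top'):
    im,P=cloud(cam); q=P.reshape(-1,3); q=q[np.isfinite(q[:,0])]
    B=np.c_[(q[:,:2]-[481.5,-258.7])@np.c_[u,v],q[:,2]]
    s=B[(abs(B[:,2]-85)<4)&(B[:,0]>62)&(B[:,0]<90)&(abs(B[:,1])<54)&(abs(B[:,1])>15)]; print(cam,len(s),np.percentile(s,[2,50,98],axis=0).round(1))
go([473.5,284.9,107],2)
```

```text
wrist 4031 [[ 69.9 -52.6  83.4]
 [ 74.4 -15.9  84.9]
 [ 78.8  52.4  86.3]]
top 210 [[ 68.3 -52.3  81.8]
 [ 72.8  16.   85.1]
 [ 77.2  52.7  88.3]]
now [ 472.5 -260.9  109.5] [-1.800e+02 -1.300e-01  1.374e+01] shift [ 130.54 -530.01    2.81] turn [-0.0003 -0.0023  0.2048]
```

Call:
{"name": "apply_moves", "arguments": {"rows": [[5, -20, 0, 0, -0.0022, 0], [9, -36, 0, 0, 0, 0], [12, -48, 0, 0, 0, 0], [12, -49, 0, 0, 0, 0], [13, -52, 0, 0, 0, 0]]}}

```text
time: 27.05
tool_pos: [472.9, -47.3, 109.6]
tcp_rot: [-180.0, -0.0, 13.7]
ft_force: [1.1, 1.4, -0.8]
finger_gap: 20.9
grip_force: 59.6
```

Call:
{"name": "apply_moves", "arguments": {"rows": [[13, -52, 0, 0, 0, 0], [13, -52, 0, 0, 0, 0], [13, -52, 0, 0, 0, 0], [12, -50, 0, 0, 0, 0], [12, -48, 0, 0, 0, 0]]}}

```text
time: 27.68
tool_pos: [473.2, 214.6, 109.7]
tcp_rot: [-180.0, -0.0, 13.8]
ft_force: [-0.4, 0.5, -0.7]
finger_gap: 20.8
grip_force: 59.7
```

Call:
{"name": "apply_moves", "arguments": {"rows": [[11, -46, 0, 0, 0, 0], [6, -25, 0, 0, 0, 0.051], [0, 0, 0, 0, 0, 0.051], [0, 0, 0, 0, 0, 0.051], [0, 0, 0, 0, 0, 0.051]]}}

```text
time: 28.3
tool_pos: [472.8, 285.9, 109.4]
tcp_rot: [-180.0, 0.0, 2.0]
ft_force: [0.2, 0.4, -1.3]
finger_gap: 20.7
grip_force: 59.6
```

Call:
{"name": "apply_moves", "arguments": {"rows": [[0, 0, 0, 0, 0, 0], [0, 0, 0, 0, 0, 0], [0, 0, 0, 0, 0, 0], [0, 0, 0, 0, 0, 0], [0, 0, 0, 0, 0, 0]]}}

```text
time: 28.92
tool_pos: [473.9, 285.0, 109.5]
tcp_rot: [-180.0, -0.0, 2.1]
ft_force: [0.0, 0.1, -1.4]
finger_gap: 20.9
grip_force: 59.6
```

Run:
```python
from h import *
print(sense()['ft_force'].round(2)); go([473.5,284.9,7],2)
im,P=cloud('wrist'); q=P.reshape(-1,3); q=q[np.isfinite(q[:,0])]
R,p=tcp(); T=(q-p)@R; t=T[(abs(T[:,1])<16)&(T[:,0]>60)&(T[:,0]<75)&(T[:,2]>-60)&(T[:,2]<8)]
print('blade slope deg',np.degrees(np.polyfit(t[:,2],t[:,0],1)[0]),np.median(t[:,0]),'sole z',np.percentile(t[:,2],99))
```

```text
[ 0.04  0.09 -1.39]
now [473.9 285.  109.5] [-1.80e+02 -1.00e-02  2.05e+00] shift [-4.5000e-01  6.0000e-02  1.0254e+02] turn [-0.     -0.0001  0.0009]
blade slope deg -0.27272926763528843 65.8039019158852 sole z 2.236928366759972
```

Call:
{"name": "apply_moves", "arguments": {"rows": [[0, 0, 18, 0, 0, 0], [0, 0, 28, 0, 0, 0], [0, 0, 26, 0, 0, 0], [0, 0, 18, 0, 0, 0], [0, 0, 8.5, 0, 0, 0]]}}

```text
time: 29.6
tool_pos: [472.9, 284.5, 9.2]
tcp_rot: [179.9, 0.1, 2.0]
ft_force: [0.2, -0.6, -1.0]
finger_gap: 21.0
grip_force: 59.7
```

Call:
{"name": "apply_moves", "arguments": {"rows": [[0, 0, 2, 0, 0, 0], [0, 0, 0.8, 0, 0, 0], [0, 0, 0.4, 0, 0, 0], [0, 0, 0, 0, 0, 0], [0, 0, 0, 0, 0, 0]]}}

```text
time: 30.22
tool_pos: [474.1, 285.1, 8.2]
tcp_rot: [-180.0, -0.0, 2.0]
ft_force: [0.2, -0.5, -1.1]
finger_gap: 20.7
grip_force: 59.7
```

Call:
{"name": "apply_moves", "arguments": {"rows": [[0, 0, 0.4, 0, 0, 0], [0, 0, 0, 0, 0, 0], [0, 0, 0, 0, 0, 0], [0, 0, 0, 0, 0, 0], [0, 0, 0, 0, 0, 0]]}}

```text
time: 30.85
tool_pos: [473.9, 285.0, 7.4]
tcp_rot: [-180.0, -0.0, 2.1]
ft_force: [0.3, 0.2, -1.9]
finger_gap: 21.1
grip_force: 59.7
```

Call:
{"name": "apply_moves", "arguments": {"rows": [[0, 0, 0.4, 0, 0, 0], [0, 0, 0, 0, 0, 0], [0, 0, 0, 0, 0, 0], [0, 0, 0, 0, 0, 0], [0, 0, 0, 0, 0, 0]]}}

```text
time: 31.48
tool_pos: [474.0, 285.0, 7.1]
tcp_rot: [-180.0, -0.0, 2.0]
ft_force: [-0.2, 0.1, -0.7]
finger_gap: 21.0
grip_force: 60.0
```

Call:
{"name": "apply_moves", "arguments": {"rows": [[0, 0, 0.3, 0, 0, 0], [0, 0, 0, 0, 0, 0], [0, 0, 0, 0, 0, 0], [0, 0, 0, 0, 0, 0], [0, 0, 0, 0, 0, 0]]}}

```text
time: 32.1
tool_pos: [473.9, 285.0, 7.1]
tcp_rot: [-180.0, -0.0, 2.1]
ft_force: [-2.4, -2.1, 4.8]
finger_gap: 20.9
grip_force: 60.4
```

Touched down, so I'll release and rise straight up.

Call:
{"name": "apply_moves", "arguments": {"rows": [[0, 0, -0.3, 0, 0, 0], [0, 0, 0, 0, 0, 0], [0, 0, 0, 0, 0, 0], [0, 0, 0, 0, 0, 0], [0, 0, 0, 0, 0, 0]], "fingers": 26}}

```text
time: 32.72
tool_pos: [473.9, 285.0, 7.0]
tcp_rot: [-180.0, -0.0, 2.1]
ft_force: [-0.0, -0.2, -0.5]
finger_gap: 26.1
grip_force: 0.0
```

Call:
{"name": "apply_moves", "arguments": {"rows": [[0, 0, 0, 0, 0, 0], [0, 0, 0, 0, 0, 0], [0, 0, 0, 0, 0, 0], [0, 0, 0, 0, 0, 0], [0, 0, 0, 0, 0, 0]], "fingers": 60}}

```text
time: 33.35
tool_pos: [473.9, 285.0, 7.1]
tcp_rot: [-180.0, -0.0, 2.1]
ft_force: [0.8, -1.0, -0.1]
finger_gap: 60.0
grip_force: 0.0
```

Call:
{"name": "apply_moves", "arguments": {"rows": [[0, 0, -10, 0, 0, 0], [0, 0, -20, 0, 0, 0], [0, 0, -30, 0, 0, 0], [0, 0, -40, 0, 0, 0], [0, 0, -40, 0, 0, 0]]}}

```text
time: 33.98
tool_pos: [474.1, 285.1, 150.1]
tcp_rot: [-180.0, -0.1, 2.1]
ft_force: [0.5, 0.1, 0.6]
finger_gap: 59.8
grip_force: 0.0
```

Call:
{"name": "apply_moves", "arguments": {"rows": [[6, 0, -40, 0, 0, 0], [10, 0, -30, 0, 0, 0], [10, 0, -10, 0, 0, 0], [4, 0, 0, 0, 0, 0], [0, 0, 0, 0, 0, 0]]}}

```text
time: 34.6
tool_pos: [503.6, 285.9, 226.9]
tcp_rot: [180.0, 0.0, 2.0]
ft_force: [1.2, 0.3, 0.1]
finger_gap: 60.1
grip_force: 0.0
```

```bash
sed -i "s/'wsq'/'wend'/" sq.py; python3 sq.py
```

```text
[503.6  285.92 226.93] [ 0.2  0.3  1.2  0.1 -0.   0.1] 34.6
0.66 2522
[26.45 30.14 30.62 31.19 31.77 32.77 81.35]
25 mask 2249 [485.53 285.47  31.08] ((485.63348388671875, 285.7706298828125), (110.03623962402344, 22.005468368530273), 1.735533356666565)
25 all 2315 [485.71 285.74  31.07] ((485.6344909667969, 285.76873779296875), (110.03558349609375, 22.01078987121582), 1.7495191097259521)
70 mask 191 [529.23 287.25  80.62] ((528.5482177734375, 287.2154235839844), (24.043359756469727, 4.049938678741455), 2.010139226913452)
70 all 191 [529.23 287.25  80.62] ((528.5482177734375, 287.2154235839844), (24.043359756469727, 4.049938678741455), 2.010139226913452)
mat z 268.6895326772923
now [503.1 285.9 226.2] [179.97   0.09   2.05] shift [-33.07   1.64  76.26] turn [0.   0.   0.01]
```

View pics/wend.png

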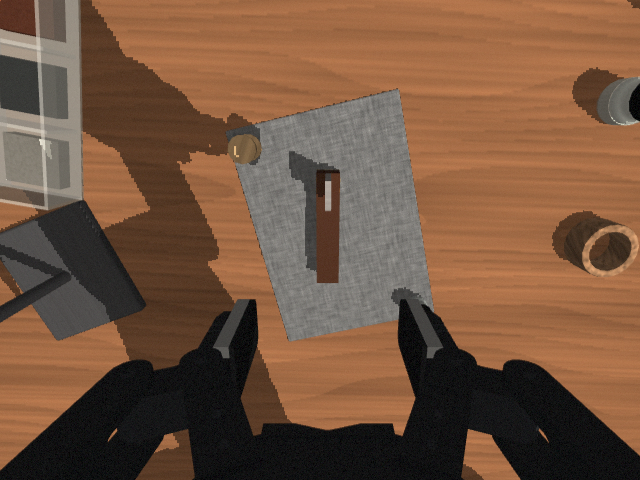

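The square stands on the mat at rows 170–283, columns 317–340, upright with its top at z = 31. The spool on the mat, the jar and the tape roll have not moved. The vial is hidden behind a finger, but its shadow is where it was.

```bash
python3 -c "
from bench import job; print(job.hand_in())"
```

```text
the job is handed in; nothing more can be done
None
```

The side board is squared: its outer face measured within 0.01° of upright, held for over 2 s at about 8 N down and 6–7 N outwards. The square is back standing on the mat, nothing else was seen to move, and the job was handed in at about 35 s.

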